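Unlock a bulk-food bin with the forked tool

ROBOT

A 7-joint arm with a two-finger parallel gripper is mounted at the origin on the work surface. World frame = base frame: x ahead of the robot, y to its left, z up, the work surface at z = 0. Lengths are in m, angles in degrees, forces in N, time in s.
With the tool pointing down it reaches from about 0.425 to 0.875 m from the base axis. Payload 4.7 kg.
Tool frame: the origin (TCP) lies midway between the tips of the shut fingers; the grasp point (between the pads) lies 19 mm behind it (env.tcp_to_grasp is the distance from the TCP to the grasp point, in m); z points along the fingers, x is the direction in which the jaws open and shut, and the axes are right-handed (so a half turn about z gives the same grasp; the last joint's range is limited). The gripper opens to 87 mm and grips with 3 to 60 N. Pads are 19 mm wide; open, the fingers measure 117 mm over their backs; the gripper's body (75 mm by 190 mm) begins 51 mm behind the grasp point.
Start: joints at [0.808, 18.392, -4.016, 83.108, 1.295, 78.541, -3.26], TCP at [0.65, -0, 0.223] pointing down, gripper open.
Joint ranges: [-163.93, 163.93], [-17.29, 119.83], [-79.2, 71.16], [3.27, 140.29], [-89.18, 269.18], [5.43, 117.66], [-154.24, 154.24]. Speed limits (degrees/s): [147.25, 147.25, 180, 180, 180, 180, 180].

INTERFACE

Orientations are given as [roll, pitch, yaw] about the fixed x, y, z axes, in that order (R = Rz(yaw) Ry(pitch) Rx(roll)).
In Python, from cell import env, viewer gives the robot as it stands.
- The arm moves only by the shell command python3 -m pendant 'ROWS' [OPENING] [FORCE]. ROWS is JSON, a list of rows, each a list of 6 numbers: the shift along the tool's x, y, z each as a share of 0.1 m, from -1 to 1, then the turn, a rotation vector about the tool's x, y, z each as a share of 90 degrees, from -1 to 1. A call has exactly 8 rows; each row is the pose to reach, as a shift and turn from the pose commanded when the call began, along the tool's axes at that moment; what a row does not reach only later rows make up. A row lasts 1/8 s, in which the tool goes at most 62.5 mm and 10.7 degrees, less where a joint would pass 70% of its speed; a pose out of reach is approached as far as the arm can. A call with a number of a shift or a turn outside -1 to 1 is refused whole. A call with a gripper value outside its range is refused whole. OPENING is the finger opening in mm, from 0 to 87, set as the call begins (- or left out, the last holds). The fingers move at their own pace and stop on an object; FORCE is the grip in N (left out, the last holds). Time passes only in rows, so rows that repeat a pose let the fingers close, or fill a call up. It gives the time, the measured TCP pose, the force and the opening at its end, in the units of the state.
- env.get_obs(): the state, without advancing time (a new reading comes with each control period).
- viewer.read_camera(name): name is "scene" or "side" or "wrist"; returns a dict with "frame" (420x560x3 uint8, red, green, blue), "fx", "fy", "cx", "cy" (pixels), "view" (4x4, takes a point from world to camera coordinates); the wrist camera has in their place "hand_eye" (4x4, takes a point from camera to tool coordinates, whose origin is the TCP and whose axes are the tool frame's). Camera axes: x right, y down, z forward; pixel columns grow to the right and rows downward; lengths in m; the calibration is good to about 2 mm. A picture is of the moment at which its call begins: read the wrist's pose just before it. There is no depth.
- env.sign_off(): hands the job in, once; it reports no verdict.
The state is a dict: "time_s": time; "qpos": joint angles; "joint_velocities": joint speeds; "effort": joint torques, N m; "tool_pos": TCP position; "tool_rot": TCP orientation; "force": force on the tool from outside, world axes, zero at the start; "wrist_torque": the same for the moment, N m; "grip_width": finger opening in m.
Only numpy, scipy, OpenCV 4.12 (cv2) and the standard library are available. Lean on these libraries where they do the work, as an engineer would, in place of code of your own. Each camera call takes 0.05 s, during which the arm holds its last target.

TASK

The bin with the green label is empty and has to be opened for refilling. Take the orange-handled forked tool, set its two prongs over that bin's spring bar and press the brass collar sideways until the lid springs open, keeping the gripper itself off the bin; leave the other two bins shut. Then stand the fork upright on its round black mat again and let go.

Things in the scene. Friction and masses are not known exactly. Their poses are not given: they have to be found in the camera images.
- bin_green: The bin to open: smoky clear counter bin, empty, fixed, black lid, bright green cards on lid, front and back. 150 deep (x) x 170 wide (y) x 146 mm high when shut. Origin: centre of underside; z up; front faces its -x, towards the robot. 34 mm before the front wall a spring bar runs along y. Fixed black plates at y = -85 to -75 and 27 to 35 mm carry it: z 137 to 167 mm, out to x = -131 mm.
- green_rod (a point): Centre of the spring bar's bare rod (7 mm steel, along y), fixed at x -109, y 0, z 152 mm of the bin; same axes. Bare from y = -27 to +27 mm: the fork goes in here from above. Brass collar, 36 mm across, at y = -33 to -27 mm, coil spring beyond it. At the +y end the rod's tip, to y = 53 mm, holds the lid's white lug (y 41 to 55). Pressing the collar along -y draws the tip out.
- green_bar (a joint): How far the green bin's spring bar is drawn aside along the bin's -y, in m: 0 at rest, 0.024 at its hard stop. It springs back by itself. About 3 N at rest, 7 N at 20 mm; the lug comes free at about 12 to 14 mm.
- green_lid (a joint): Angle of the green bin's lid, in rad: 0 shut, 1.15 fully open. Hinged along its far (+x) upper edge; once the bar's tip has left the lug it lifts by itself in about 2 s, front edge up and back, and stays open.
- fork: Forked tool, 118 mm tall, 0.16 kg, upright on its prongs mid a round black mat (110 mm across, 4 mm thick, fixed). Origin: centre of its underside, between the prong ends; z up. Two steel prongs 7 (x) by 24 (y) mm, 52 mm long, side by side along x, 26 mm gap; bridge 40 x 24 mm at z 52 to 62; square orange handle 26 x 26 mm, z 62 to 118 mm. Same after half a turn about z.
- yellow_lid (a joint): Lid angle (rad, 0 shut) of the like bin with yellow labels, full of stock: to stay shut.
- red_lid (a joint): Lid angle (rad, 0 shut) of the like bin with red labels, full of stock: to stay shut.
Not all that is in view belongs to the job. Several things look just like the fork: the one meant starts farthest from the robot's base.

How it is judged (in metres and radians):
On the way:
1. the green bin's spring bar is pressed aside by the fork (value of joint green_bar above 0.01 m and contact force between fork and bin_green above 0.5 N), for 0.05 s.
At the end, for the whole second after the job is handed in: The green bin's lid stands open (more than 0.8 rad) with its spring bar back at rest (within 4 mm), the yellow and red bins' lids are shut (under 0.1 rad), and the fork stands upright (within 0.17 rad), released and still, on its mat within 45 mm of where it stood at the start (value of joint green_lid above 0.8 rad and value of joint green_bar below 0.004 m and value of joint each of yellow_lid, red_lid below 0.1 rad and distance of fork from where it was at the start of the episode below 0.045 m and angle between fork's own z axis and vertical below 0.17 rad and linear speed of fork below 0.02 m/s); the robot touches nothing.
It fails at once if the gripper's fingers press on the green bin, its bar or its lid (over 2 N) (contact force between the fingers and bin_green above 2 N).
It fails at once if another bin's lid comes open (value of joint any of yellow_lid, red_lid above 0.2 rad).
It also fails if it takes over 48 s, if anything falls off the work surface, if the arm or the gripper's body presses on something with over 40 N, if the wrist force passes 120 N, or if a joint passes its speed limit or range.

## Working session

There is one attempt and no reset: what is moved stays moved. The work goes in short steps, Python scripts to look and compute and a shell command to move; the robot and the scene stay as the last step left them, time stands still between calls to the robot, and variables do not carry over. Pictures are saved under pics/ and viewed, and the job is handed in when it is done.

```bash
mkdir -p pics; ls
python3 - <<'E'
from cell import env, viewer
import cv2
o=env.get_obs(); print(o['time_s'],o['tool_pos'],o['tool_rot'],o['grip_width'],env.tcp_to_grasp)
for n in ['scene','side','wrist']:
    c=viewer.read_camera(n); cv2.imwrite(f'pics/{n}0.png',c['frame'][:,:,::-1])
    print(n,c['fx'],c['fy'],c['cx'],c['cy']); print(c.get('view',c.get('hand_eye')))
E
```

```text
pics
0.0 [ 6.49467803e-01 -2.19151037e-05  2.21466968e-01] [1.79995103e+02 1.07683733e-01 3.73410644e-03] 0.0872949318541649 0.0187
scene 423.7112562134425 423.7112562134425 279.63051275996526 204.62641989983777
[[ 0.62045921  0.78388243 -0.02363707 -0.35901849]
 [ 0.43396482 -0.36828516 -0.82221687 -0.12932236]
 [-0.65322654  0.49989437 -0.56868331  1.47225955]
 [ 0.          0.          0.          1.        ]]
side 540.2843669271392 540.2843669271392 280.7447969083438 205.18394681586693
[[-0.92444185 -0.38118591 -0.01022574  0.50772758]
 [-0.2414882   0.60598321 -0.75793654  0.20775377]
 [ 0.29511136 -0.69819886 -0.65224814  1.23139758]
 [ 0.          0.          0.          1.        ]]
wrist 334.4292080856293 334.4292080856293 279.7144597453637 210.57159280587604
[[ 9.99998339e-01 -1.63339245e-03 -8.09004728e-04  3.45064821e-04]
 [ 1.78522848e-03  9.67259910e-01  2.53781560e-01 -6.98830483e-02]
 [ 3.67992955e-04 -2.53782583e-01  9.67261219e-01 -1.62434182e-01]
 [ 0.00000000e+00  0.00000000e+00  0.00000000e+00  1.00000000e+00]]
```

View pics/scene0.png

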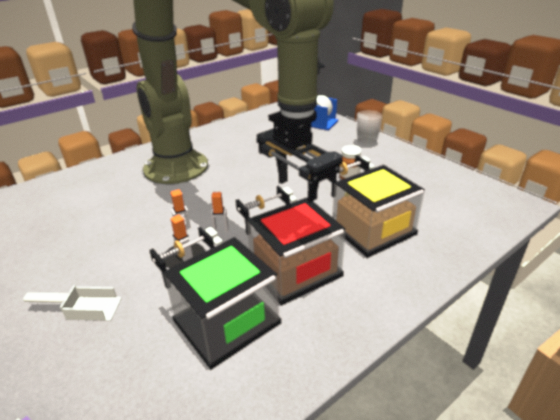

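View pics/side0.png

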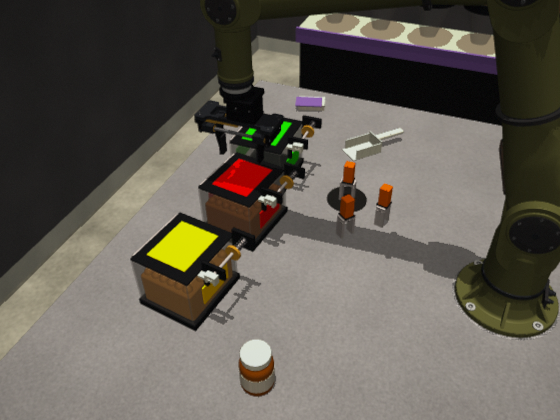

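View pics/wrist0.png

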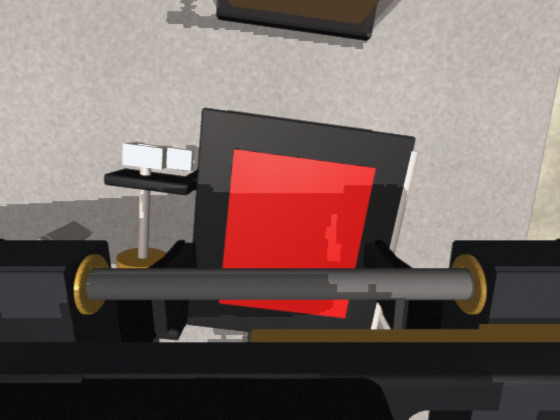

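```bash
cat > h.py <<'E'
import numpy as np, cv2
def ray(c,px):
    d=np.array([(px[0]-c['cx'])/c['fx'],(px[1]-c['cy'])/c['fy'],1.])
    V=c['view']; R=V[:3,:3]; o=-R.T@V[:3,3]; return o,R.T@d
def atz(c,px,z):
    o,d=ray(c,px); return o+d*(z-o[2])/d[2]
def tri(c1,p1,c2,p2):
    P=lambda c:np.array([[c['fx'],0,c['cx']],[0,c['fy'],c['cy']],[0,0,1]])@c['view'][:3]
    X=cv2.triangulatePoints(P(c1),P(c2),np.array(p1,float).reshape(2,1),np.array(p2,float).reshape(2,1)); return (X[:3]/X[3]).ravel()
def proj(c,X):
    v=c['view'][:3]@np.append(X,1); return np.array([c['fx']*v[0]/v[2]+c['cx'],c['fy']*v[1]/v[2]+c['cy']])
E
python3 - <<'E'
from cell import env, viewer
from h import *
S=viewer.read_camera('scene'); D=viewer.read_camera('side')
B={}
for n,c in (('scene',S),('side',D)):
    f=c['frame'][:,:,::-1].copy()
    hsv=cv2.cvtColor(f,cv2.COLOR_BGR2HSV)
    m=cv2.inRange(hsv,(4,190,120),(14,255,255))
    k,l,st,ce=cv2.connectedComponentsWithStats(m)
    B[n]=[ce[i] for i in range(1,k) if st[i,4]>60]
    for i in range(1,k):
        if st[i,4]>60: print(n,st[i],ce[i].round(1))
for a in B['scene']:
    for b in B['side']:
        X=tri(S,a,D,b); e=np.abs(proj(S,X)-a).max(); e=max(e,np.abs(proj(D,X)-b).max())
        if e<6:print(a.round(),b.round(),X.round(3),'err',e.round(1),'r',np.hypot(*X[:2]).round(3))
a=cv2.resize(S['frame'][160:330,130:330,::-1],(800,680),interpolation=cv2.INTER_CUBIC)[:600]
cv2.imwrite('pics/cs.png',a)
cv2.imwrite('pics/cd.png',cv2.resize(D['frame'][90:240,230:430,::-1],(800,600),interpolation=cv2.INTER_CUBIC))
E
```

```text
scene [173 195  10  16 104] [177.7 202.2]
scene [214 194   8  19 117] [217.1 202.8]
scene [173 220  12  18 136] [178.9 229.1]
side [342 195  12   8  65] [347.8 198.5]
[217. 203.] [348. 199.] [ 0.405 -0.077  0.101] err 2.7 r 0.412
```

View pics/cs.png

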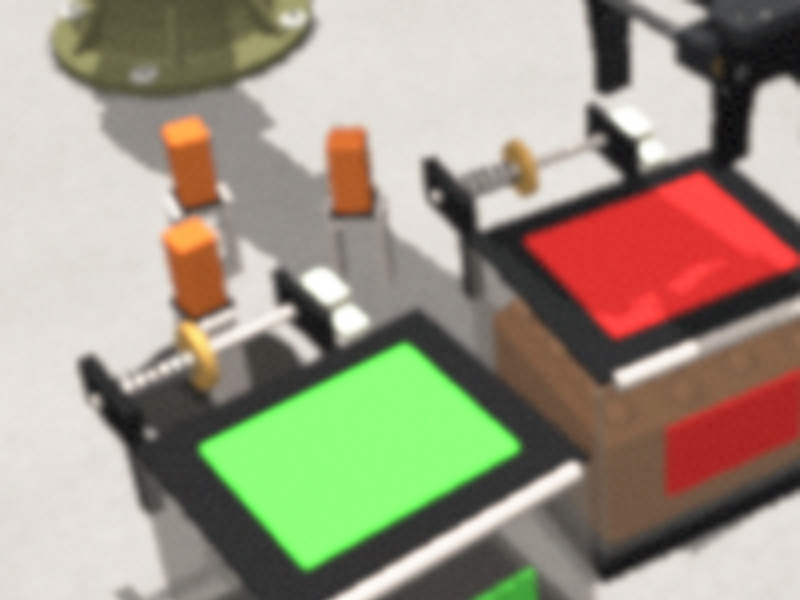

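View pics/cd.png

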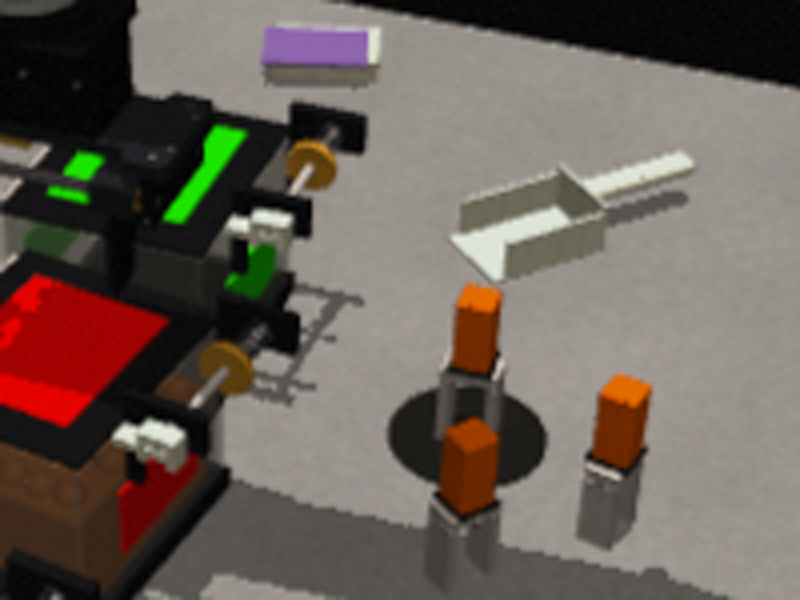

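Run:
```python
from cell import env, viewer
from h import *
S=viewer.read_camera('scene'); D=viewer.read_camera('side')
for n,s,d in (('A',(177.5,217.5),(349.5,163)),('B',(216.8,192.8),(347.5,197)),('C',(176.8,191.2),(386.2,185.7))):
    X=tri(S,s,D,d); print(n,X.round(3),'r',np.hypot(*X[:2]).round(3),'err',(proj(S,X)-s).round(1),'atz',atz(S,s,.122).round(3),atz(D,d,.122).round(3))
cs=lambda x,y:(130+x/4,160+y/4)
cd=lambda x,y:(230+x/4,90+y/4)
print('mat',atz(D,cd(467,437),.004).round(3))
print('collar',tri(S,cs(198,356),D,cd(311,166)).round(3), atz(S,cs(198,356),.152))
# lid green card corners / lid corners scene z .146
for p in [(150,440),(417,315),(575,462)]: print('lid',atz(S,cs(*p),.146).round(3))
```

```text
A [ 0.435 -0.197  0.123] r 0.477 err [-0.4 -0.2] atz [ 0.434 -0.196  0.122] [ 0.435 -0.2    0.122]
B [ 0.399 -0.065  0.121] r 0.405 err [-0.2 -0.1] atz [ 0.402 -0.066  0.122] [ 0.399 -0.064  0.122]
C [ 0.323 -0.142  0.121] r 0.353 err [-0.4 -0.3] atz [ 0.326 -0.143  0.122] [ 0.322 -0.142  0.122]
mat [ 0.432 -0.193  0.004]
collar [ 0.575 -0.259  0.15 ] [ 0.57772928 -0.25959226  0.152     ]
lid [ 0.613 -0.305  0.146]
lid [ 0.616 -0.15   0.146]
lid [ 0.759 -0.153  0.146]
```

Three lookalikes, by side-view pixels: A (349,172), B (347,207) and C (385,195). They triangulate to 0.477, 0.405 and 0.353 m from the base. A is the farthest and the only one on the mat, and the crops confirm it. Next I'll go above it to look down.

```bash
python3 -m pendant '[[-0.12,0.12,-0.1,0,0,-0.11],[-0.25,0.25,-0.2,0,0,-0.22],[-0.4,0.4,-0.3,0,0,-0.33],[-0.55,0.55,-0.3,0,0,-0.44],[-0.7,0.7,-0.3,0,0,-0.55],[-0.85,0.85,-0.3,0,0,-0.66],[-1,1,-0.3,0,0,-0.77],[-1,1,-0.3,0,0,-0.88]]' 87
python3 - <<'E'
from cell import env
o=env.get_obs(); print(o['tool_pos'],o['tool_rot'])
E
```

```text
time_s: 1.35
tool_pos: [0.549, -0.1021, 0.2529]
tool_rot: [180.0, 0.1, 79.3]
force: [0.1, -0.0, -0.1]
grip_width: 0.0871
[ 0.54898189 -0.10207911  0.25287826] [1.79982509e+02 5.93798766e-02 7.93465468e+01]
```

```bash
python3 -m pendant '[[-0.15,-0.15,0,0,0,-0.04],[-0.3,-0.3,0,0,0,-0.08],[-0.45,-0.45,0,0,0,-0.12],[-0.6,-0.6,0,0,0,-0.12],[-0.75,-0.75,0,0,0,-0.12],[-0.9,-0.9,0,0,0,-0.12],[-1,-0.95,0,0,0,-0.12],[-1,-0.95,0,0,0,-0.12]]'
cat >> h.py <<'E'
from scipy.spatial.transform import Rotation as Ro
def wristcam(env,viewer):
    o=env.get_obs(); c=viewer.read_camera('wrist')
    T=np.eye(4); T[:3,:3]=Ro.from_euler('xyz',o['tool_rot'],degrees=True).as_matrix(); T[:3,3]=o['tool_pos']
    c['view']=np.linalg.inv(T@c['hand_eye']); return c,o
E
python3 - <<'E'
from cell import env,viewer
from h import *
c,o=wristcam(env,viewer); print(o['tool_pos'],o['tool_rot'])
np.save('w1.npy',c['view']); cv2.imwrite('pics/w1.png',c['frame'][:,:,::-1])
E
```

```text
time_s: 2.35
tool_pos: [0.4377, -0.1813, 0.2527]
tool_rot: [180.0, 0.0, 89.9]
force: [0.6, 0.4, 0.0]
grip_width: 0.0866
[ 0.43769781 -0.18127156  0.252732  ] [1.79961415e+02 1.19694827e-02 8.98993832e+01]
```

View pics/w1.png

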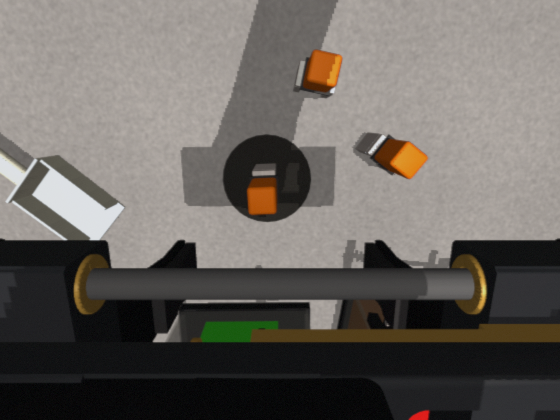

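Run:
```python
import cv2
f=cv2.imread('pics/w1.png'); cv2.imwrite('pics/w1c.png',cv2.resize(f[120:225,210:350],(800,600),interpolation=cv2.INTER_CUBIC))
```

```text
(no output)
```

View pics/w1c.png

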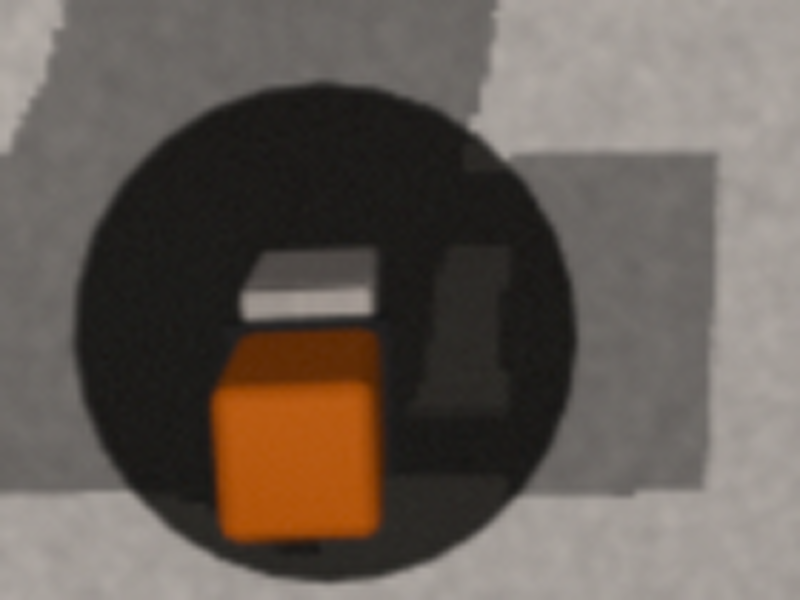

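Run:
```python
from h import *
c=dict(view=np.load('w1.npy'),fx=334.43,fy=334.43,cx=279.71,cy=210.57)
P=[atz(c,(210+x/5.714,120+y/5.714),.122) for x,y in [(213,385),(380,380),(382,533),(226,542)]]
for p in P: print(p.round(4))
print(np.mean(P,0))
e=P[1]-P[0]; print(np.degrees(np.arctan2(-e[0],e[1]))); e=P[3]-P[0];print(np.degrees(np.arctan2(e[1],e[0]))); e=P[2]-P[3]; print(np.degrees(np.arctan2(-e[0],e[1])))
print('mat',atz(c,(210+325/5.714,120+332/5.714),.004))
P=[atz(c,(210+x/5.714,120+y/5.714),.066) for x,y in [(240,320),(375,316)]]; e=P[1]-P[0]; print(P,np.degrees(np.arctan2(-e[0],e[1])))
```

```text
[ 0.4244 -0.2095  0.122 ]
[ 0.4236 -0.1835  0.122 ]
[ 0.4483 -0.1833  0.122 ]
[ 0.4497 -0.2081  0.122 ]
[ 0.43650511 -0.19610321  0.122     ]
1.5507796265326168
3.0612935998777027
3.2367049332173585
mat [ 0.43499727 -0.19672242  0.004     ]
[array([ 0.42278537, -0.20981031,  0.066     ]), array([ 0.42212844, -0.18497995,  0.066     ])] 1.5155011151969802
```

Run:
```python
from cell import env,viewer
from h import *
S=viewer.read_camera('scene'); D=viewer.read_camera('side')
np.savez('sd.npz',S=S['frame'],D=D['frame'],Sv=S['view'],Dv=D['view'])
cv2.imwrite('pics/cs2.png',cv2.resize(S['frame'][220:355,140:290,::-1],(667,600),interpolation=cv2.INTER_CUBIC))
cv2.imwrite('pics/cd2.png',cv2.resize(D['frame'][90:200,190:335,::-1],(791,600),interpolation=cv2.INTER_CUBIC))
```

```text
(no output)
```

View pics/cs2.png

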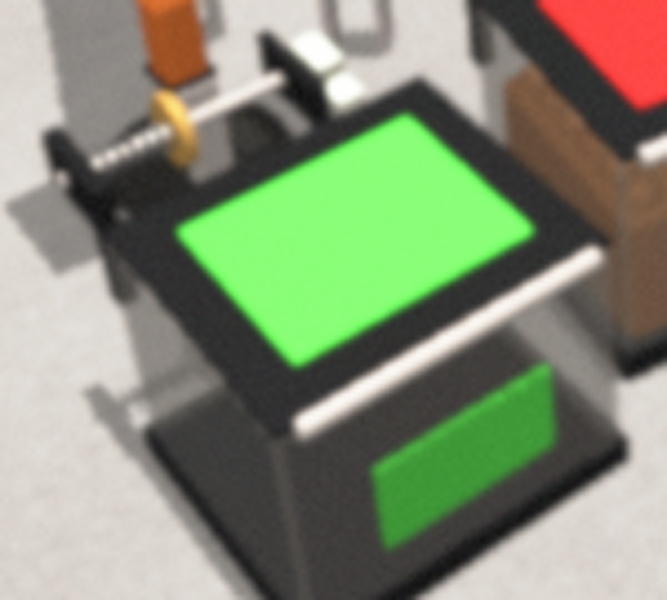

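View pics/cd2.png

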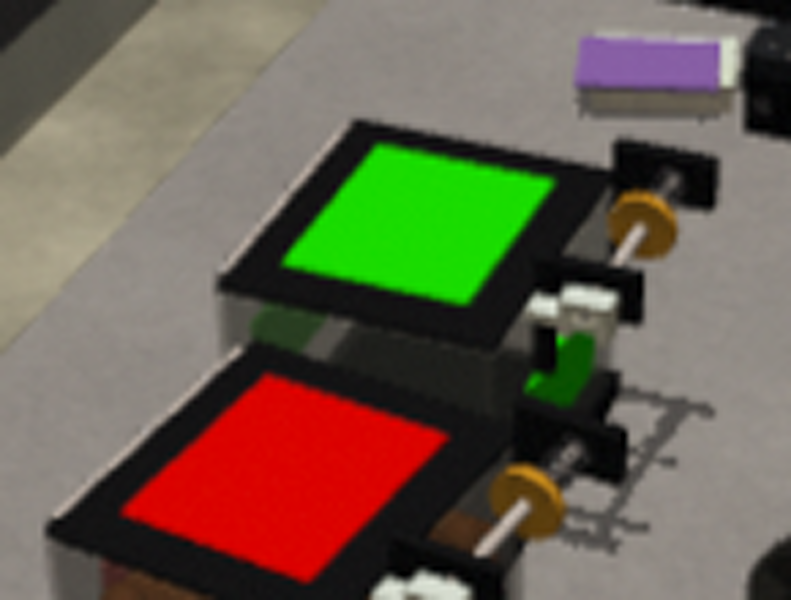

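```bash
cat > fit.py <<'E'
from h import *
from scipy.optimize import least_squares
z=np.load('sd.npz')
S=dict(view=z['Sv'],fx=423.711,fy=423.711,cx=279.63,cy=204.626); D=dict(view=z['Dv'],fx=540.284,fy=540.284,cx=280.745,cy=205.184)
cs=lambda x,y:np.array((140+x/4.444-.4,220+y/4.444-.4)); cd=lambda x,y:np.array((190+x/5.455-.4,90+y/5.455-.4))
L=[(S,cs(105,225),(-.075,-.085,.146)),(S,cs(420,80),(-.075,.085,.146)),
(D,cd(353,120),(.075,-.085,.146)),(D,cd(615,172),(-.075,-.085,.146)),(D,cd(490,347),(-.075,.085,.146)),(D,cd(220,287),(.075,.085,.146)),
(D,cd(643,225),(-.109,-.027,.152)),(S,cs(176,128),(-.109,-.030,.152)),(S,cs(285,76),(-.109,.027,.152))]
def W(p,l): 
    c,s=np.cos(p[2]),np.sin(p[2]); return np.array([p[0]+c*l[0]-s*l[1],p[1]+s*l[0]+c*l[1],l[2]])
f=lambda p:np.concatenate([proj(c,W(p,l))-m for c,m,l in L])
r=least_squares(f,[.69,-.23,0],loss='soft_l1'); p=r.x
print(p,np.degrees(p[2])); print(f(p).reshape(-1,2).round(1))
print('rod',W(p,(-.109,0,.152)),'col',W(p,(-.109,-.027,.152)))
for cc,q in ((S,[cs(176,128),cs(285,76),cs(192,123)]),):
    for x in q: print(atz(cc,x,.152).round(4))
for x in [(643,225),(612,265),(645,232)]: print('D',atz(D,cd(*x),.152).round(4))
for nm,c,k in (('S',S,[cs(178,231),cs(408,113),cs(535,232),cs(295,366)]),('D',D,[cd(555,180),cd(468,305),cd(280,265),cd(378,143)])):
    Q=[atz(c,x,.147) for x in k]; print(nm,np.mean(Q,0).round(4),[q.round(4)[:2] for q in Q])
    a=Q[1]-Q[0]; b=Q[2]-Q[3]; print(np.degrees([np.arctan2(-a[0],a[1]),np.arctan2(-b[0],b[1])]))
E
python3 fit.py
```

```text
[ 0.6835472  -0.22717569  0.01142377] 0.6545338777183689
[[-0.2  0.6]
 [ 0.6 -2.2]
 [-0.  -0.6]
 [ 0.3 -0.4]
 [ 1.  -0.1]
 [-1.1 -0.6]
 [-0.4  1. ]
 [ 0.2 -0.3]
 [-0.6  0.1]]
rod [ 0.57455431 -0.22842085  0.152     ] col [ 0.57486275 -0.25541909  0.152     ]
[ 0.5756 -0.2592  0.152 ]
[ 0.5748 -0.2003  0.152 ]
[ 0.5772 -0.2517  0.152 ]
D [ 0.5755 -0.2603  0.152 ]
D [ 0.5772 -0.2208  0.152 ]
D [ 0.5723 -0.2547  0.152 ]
S [ 0.6838 -0.2282  0.147 ] [array([ 0.6336, -0.289 ]), array([ 0.6312, -0.1668]), array([ 0.735 , -0.1681]), array([ 0.7355, -0.2891])]
[1.13644718 0.20245345]
D [ 0.6843 -0.2294  0.147 ] [array([ 0.6351, -0.2908]), array([ 0.6329, -0.1693]), array([ 0.7336, -0.1672]), array([ 0.7354, -0.2905])]
[1.07439444 0.82780218]
```

```bash
python3 -m pendant '[[-0.08,-0.01,0.1,0,0,-0.02],[-0.16,-0.02,0.2,0,0,-0.02],[-0.16,-0.02,0.35,0,0,-0.02],[-0.16,-0.02,0.5,0,0,-0.02],[-0.16,-0.02,0.65,0,0,-0.02],[-0.16,-0.02,0.8,0,0,-0.02],[-0.16,-0.02,0.9,0,0,-0.02],[-0.16,-0.02,0.9,0,0,-0.02]]'
python3 - <<'E'
from cell import env,viewer
from h import *
c,o=wristcam(env,viewer); print(o['tool_pos'],o['tool_rot'])
cv2.imwrite('pics/w2.png',c['frame'][:,:,::-1])
E
```

```text
time_s: 3.5
tool_pos: [0.4355, -0.1962, 0.1617]
tool_rot: [-179.9, -0.0, 91.8]
force: [0.7, 0.2, 0.3]
grip_width: 0.0869
[ 0.43548277 -0.19623822  0.16169703] [-1.79921743e+02 -3.38797468e-02  9.18012245e+01]
```

View pics/w2.png

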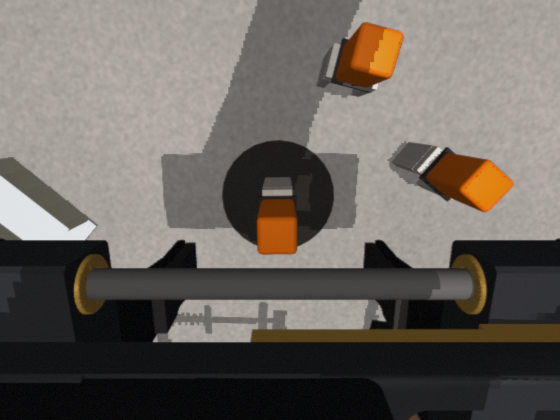

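The fork is centred between the fingers at (278,232) and square to them. Now descend and grip.

```bash
python3 -m pendant '[[0,0,0.15,0,0,0],[0,0,0.3,0,0,0],[0,0,0.45,0,0,0],[0,0,0.6,0,0,0],[0,0,0.75,0,0,0],[0,0,0.86,0,0,0],[0,0,0.86,0,0,0],[0,0,0.86,0,0,0]]'
python3 -m pendant '[[0,0,0,0,0,0],[0,0,0,0,0,0],[0,0,0,0,0,0],[0,0,0,0,0,0],[0,0,0,0,0,0],[0,0,0,0,0,0],[0,0,0,0,0,0],[0,0,0,0,0,0]]' 10 50
```

```text
time_s: 4.55
tool_pos: [0.4364, -0.1966, 0.0769]
tool_rot: [180.0, 0.0, 91.8]
force: [0.4, 0.1, -0.1]
grip_width: 0.0871
time_s: 5.55
tool_pos: [0.4359, -0.1965, 0.0765]
tool_rot: [-180.0, 0.0, 91.8]
force: [0.2, -0.6, -0.8]
grip_width: 0.0259
```

```bash
python3 -m pendant '[[0,0,-0.1,0,0,0],[0,0,-0.25,0,0,0],[0,0,-0.4,0,0,0],[0,0,-0.55,0,0,0],[0,0,-0.7,0,0,0],[0,0,-0.85,0,0,0],[0,0,-1,0,0,0],[0,0,-1,0,0,0]]'
python3 -m pendant '[[0,0,-0.15,0,0,0],[0,0,-0.3,0,0,0],[0,0,-0.45,0,0,0],[0,0,-0.6,0,0,0],[0,0,-0.75,0,0,0],[-0.05,0.1,-0.85,0,0,0.01],[-0.1,0.2,-0.85,0,0,0.01],[-0.1,0.2,-0.85,0,0,0.01]]'
```

```text
time_s: 6.55
tool_pos: [0.4369, -0.1968, 0.1781]
tool_rot: [179.9, 0.1, 91.8]
force: [-0.2, -0.3, -2.9]
grip_width: 0.0256
time_s: 7.55
tool_pos: [0.4565, -0.2059, 0.2611]
tool_rot: [-180.0, -0.0, 90.9]
force: [0.6, -0.7, -2.0]
grip_width: 0.026
```

```bash
python3 -m pendant '[[-0.03,0.1,0,0,0,0],[-0.06,0.25,0,0,0,0],[-0.1,0.4,0,0,0,0],[-0.15,0.55,0,0,0,0],[-0.2,0.7,0,0,0,0],[-0.22,0.85,0,0,0,0],[-0.22,1,0,0,0,0],[-0.22,1,0,0,0,0]]'
python3 - <<'E'
from cell import env,viewer
from h import *
c,o=wristcam(env,viewer); print(o['tool_pos'],o['tool_rot'])
cv2.imwrite('pics/w3.png',c['frame'][:,:,::-1])
S=viewer.read_camera('scene'); D=viewer.read_camera('side')
cv2.imwrite('pics/cs3.png',cv2.resize(S['frame'][130:355,90:340,::-1],(667,600),interpolation=cv2.INTER_CUBIC))
cv2.imwrite('pics/cd3.png',cv2.resize(D['frame'][60:200,190:375,::-1],(793,600),interpolation=cv2.INTER_CUBIC))
E
```

```text
time_s: 8.55
tool_pos: [0.5577, -0.2255, 0.2611]
tool_rot: [-180.0, -0.0, 91.0]
force: [-0.7, -0.1, -1.3]
grip_width: 0.0255
[ 0.55767673 -0.22546782  0.26113246] [-1.79983257e+02 -3.77012814e-02  9.09833165e+01]
```

View pics/w3.png

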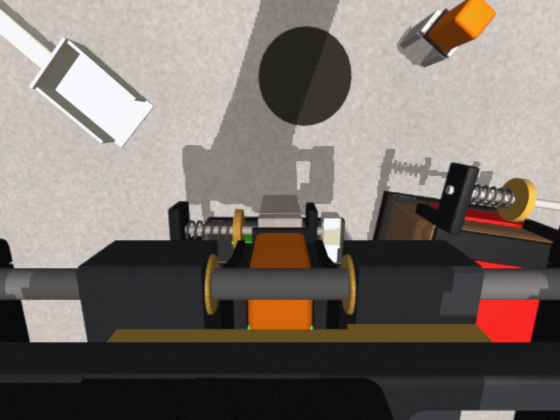

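View pics/cs3.png

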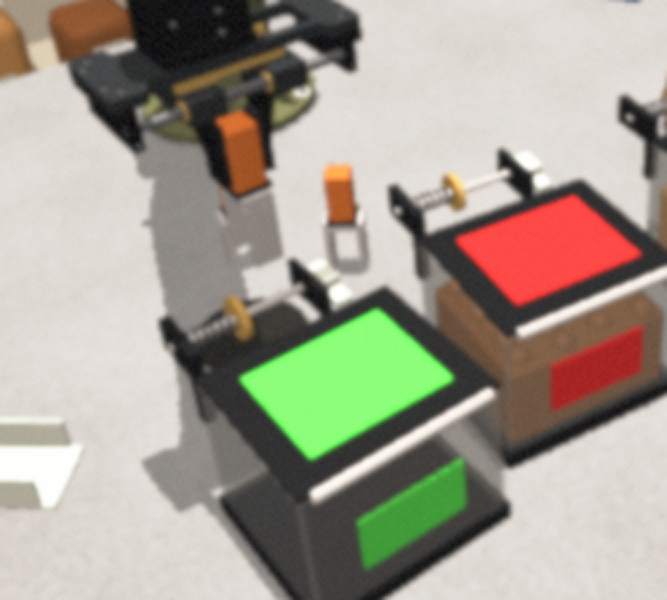

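View pics/cd3.png

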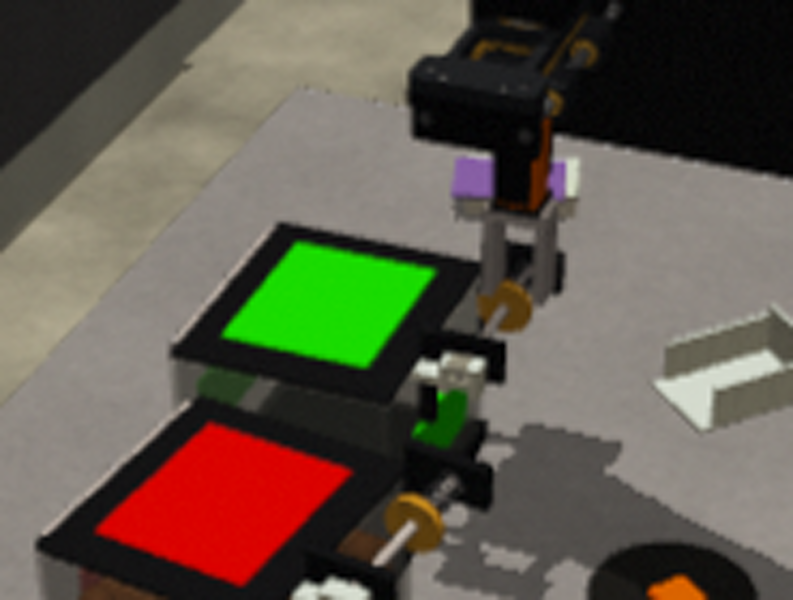

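```bash
python3 -m pendant '[[-0.03,0.09,0,0,0,0],[-0.03,0.18,0,0,0,0],[-0.03,0.18,0.1,0,0,0],[-0.03,0.18,0.22,0,0,0],[-0.03,0.18,0.34,0,0,0],[-0.03,0.18,0.4,0,0,0],[-0.03,0.18,0.4,0,0,0],[-0.03,0.18,0.4,0,0,0]]'
python3 - <<'E'
from cell import env,viewer
from h import *
c,o=wristcam(env,viewer); print(o['tool_pos'],o['tool_rot'])
S=viewer.read_camera('scene'); D=viewer.read_camera('side')
a=cv2.resize(S['frame'][180:300,120:260,::-1],(600,514),interpolation=cv2.INTER_CUBIC)
cv2.imwrite('pics/cs4.png',a)
cv2.imwrite('pics/cd4.png',cv2.resize(D['frame'][60:160,260:375,::-1],(690,600),interpolation=cv2.INTER_CUBIC))
E
```

```text
time_s: 9.7
tool_pos: [0.5749, -0.2291, 0.2221]
tool_rot: [179.9, 0.0, 90.9]
force: [0.2, -0.4, -1.7]
grip_width: 0.0257
[ 0.574889   -0.22909269  0.22209426] [1.79947615e+02 2.30125887e-02 9.08988107e+01]
```

View pics/cs4.png

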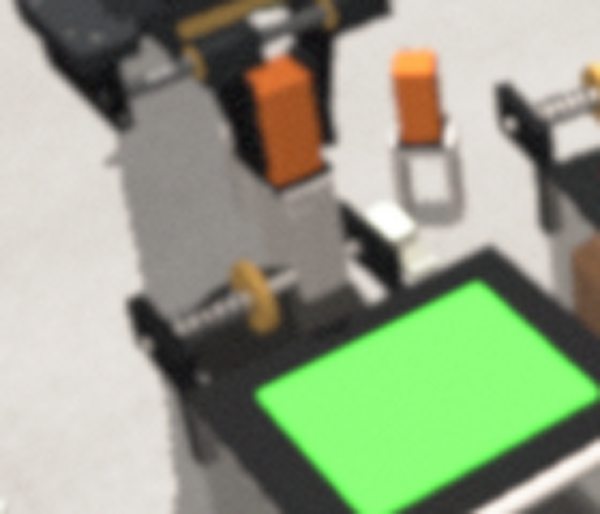

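View pics/cd4.png

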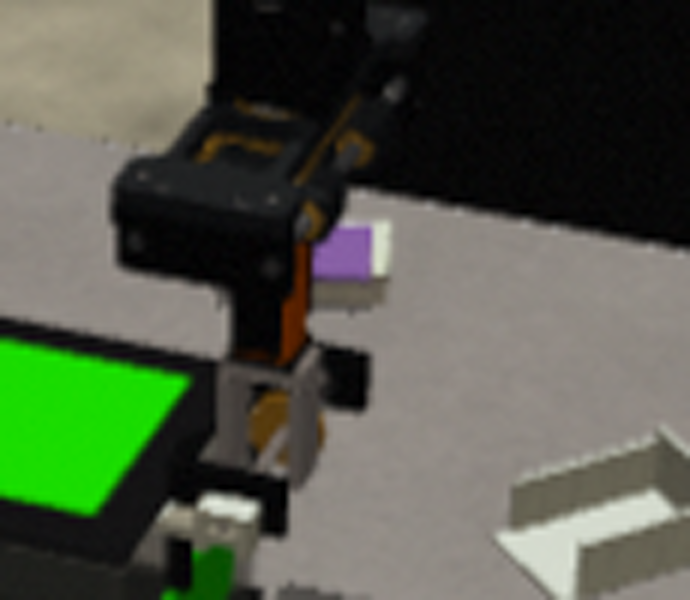

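```bash
python3 -m pendant '[[0,0,0.08,0,0,0],[0,0,0.16,0,0,0],[0,0,0.24,0,0,0],[0,0,0.32,0,0,0],[-0.05,0,0.32,0,0,0],[-0.1,0,0.32,0,0,0],[-0.14,0,0.32,0,0,0],[-0.14,0,0.32,0,0,0]]'
```

```text
time_s: 10.85
tool_pos: [0.5749, -0.2438, 0.1899]
tool_rot: [180.0, 0.0, 90.8]
force: [0.2, -0.6, -1.9]
grip_width: 0.026
```

```bash
python3 -m pendant '[[-0.03,0,0,0,0,0],[-0.06,0,0,0,0,0],[-0.09,0,0,0,0,0],[-0.12,0,0,0,0,0],[-0.15,0,0,0,0,0],[-0.18,0,0,0,0,0],[-0.2,0,0,0,0,0],[-0.2,0,0,0,0,0]]'
python3 - <<'E'
from cell import env,viewer
from h import *
S=viewer.read_camera('scene'); D=viewer.read_camera('side')
a=cv2.resize(S['frame'][180:300,120:260,::-1],(600,514),interpolation=cv2.INTER_CUBIC)
b=cv2.resize(D['frame'][60:160,260:375,::-1],(690,600),interpolation=cv2.INTER_CUBIC)
cv2.imwrite('pics/cs5.png',a);cv2.imwrite('pics/cd5.png',b)
E
```

```text
time_s: 11.85
tool_pos: [0.5754, -0.2612, 0.1894]
tool_rot: [-180.0, -0.2, 91.0]
force: [-1.0, 5.7, -0.1]
grip_width: 0.0259
```

View pics/cs5.png

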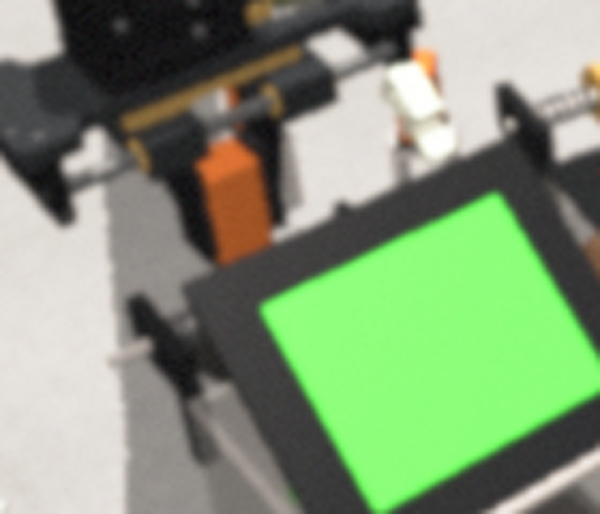

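View pics/cd5.png

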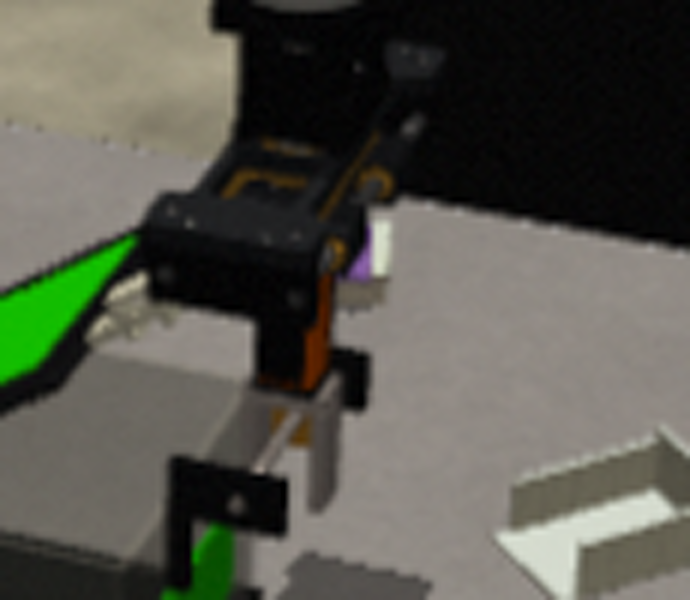

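The lid is rising and the lug is free. Now ease back along +y, then lift.

```bash
python3 -m pendant '[[0,0,0,0,0,0],[0,0,0,0,0,0],[0.06,0,0,0,0,0],[0.12,0,0,0,0,0],[0.18,0,0,0,0,0],[0.24,0,0,0,0,0],[0.27,0,0,0,0,0],[0.27,0,0,0,0,0]]'
python3 - <<'E'
from cell import env,viewer
from h import *
S=viewer.read_camera('scene'); D=viewer.read_camera('side')
cv2.imwrite('pics/s6.png',S['frame'][:,:,::-1]);cv2.imwrite('pics/d6.png',D['frame'][:,:,::-1])
E
```

```text
time_s: 12.95
tool_pos: [0.5746, -0.2366, 0.1897]
tool_rot: [180.0, 0.1, 90.9]
force: [0.2, 0.0, -2.3]
grip_width: 0.026
```

View pics/s6.png

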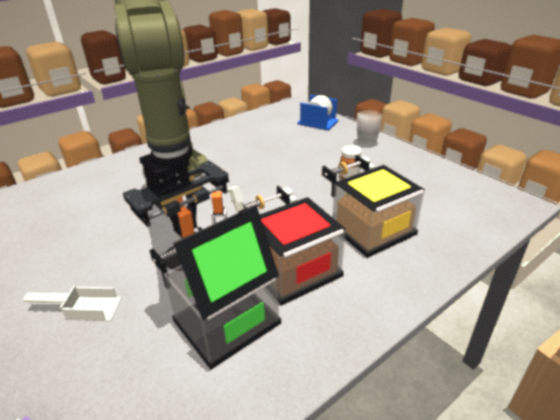

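View pics/d6.png

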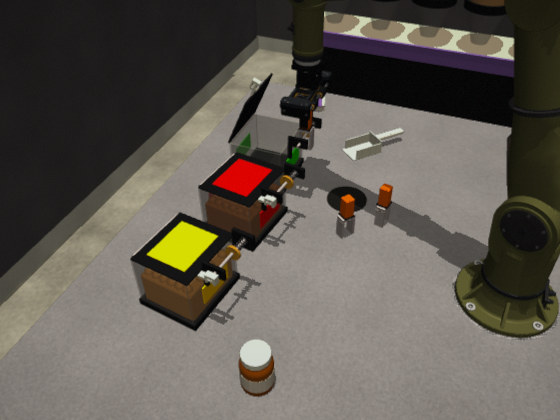

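```bash
python3 -m pendant '[[0.05,0,-0.05,0,0,0],[0.05,0,-0.15,0,0,0],[0.05,0,-0.3,0,0,0],[0.05,0,-0.45,0,0,0],[0.05,0,-0.6,0,0,0],[0.05,0,-0.75,0,0,0],[0.05,0,-0.75,0,0,0],[0.05,0,-0.75,0,0,0]]'
python3 -m pendant '[[0,-0.1,0,0,0,0],[0.05,-0.25,0,0,0,0],[0.1,-0.4,0,0,0,0],[0.15,-0.55,0,0,0,0],[0.2,-0.7,0,0,0,0],[0.25,-0.85,0,0,0,0],[0.3,-1,0,0,0,0],[0.34,-1,0,0,0,0]]'
python3 - <<'E'
from cell import env,viewer
from h import *
c,o=wristcam(env,viewer); print(o['tool_pos'],o['tool_rot'])
cv2.imwrite('pics/w7.png',c['frame'][:,:,::-1])
S=viewer.read_camera('scene')
cv2.imwrite('pics/cs7.png',cv2.resize(S['frame'][130:355,90:340,::-1],(667,600),interpolation=cv2.INTER_CUBIC))
E
```

```text
time_s: 14.05
tool_pos: [0.5744, -0.2309, 0.2641]
tool_rot: [-180.0, -0.0, 90.9]
force: [-0.1, 0.5, -2.6]
grip_width: 0.026
time_s: 15.05
tool_pos: [0.4732, -0.1986, 0.2649]
tool_rot: [180.0, 0.0, 90.8]
force: [0.9, -0.1, -2.5]
grip_width: 0.0262
[ 0.47320722 -0.19855018  0.26493938] [1.79966750e+02 2.74927072e-02 9.08485698e+01]
```

View pics/w7.png

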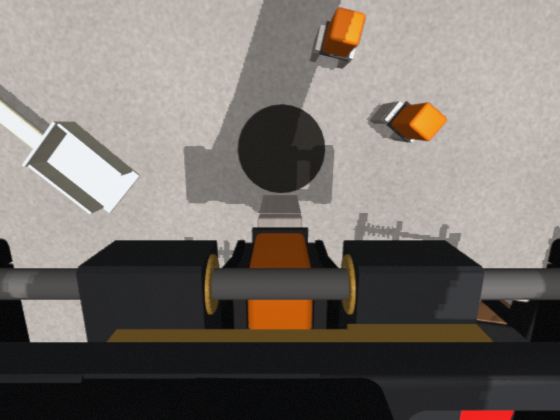

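View pics/cs7.png

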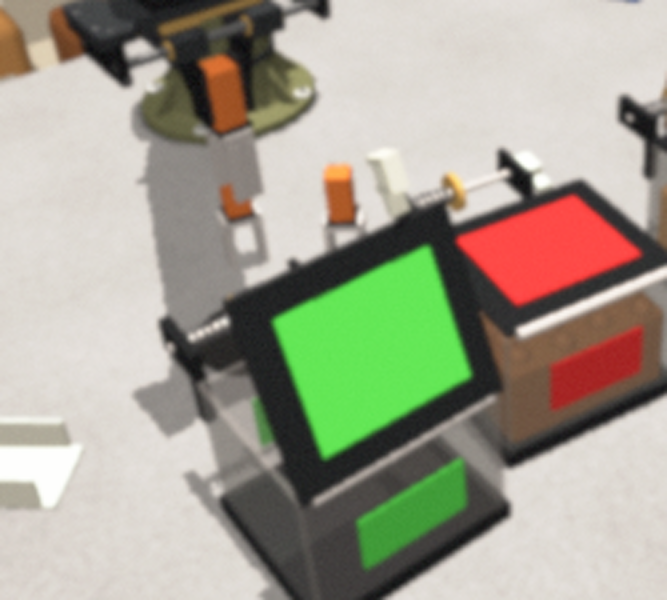

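```bash
python3 -m pendant '[[0.01,-0.1,0,0,0,0],[0.02,-0.25,0.1,0,0,-0.01],[0.02,-0.37,0.2,0,0,-0.01],[0.02,-0.37,0.35,0,0,-0.01],[0.02,-0.37,0.5,0,0,-0.01],[0.02,-0.37,0.65,0,0,-0.01],[0.02,-0.37,0.8,0,0,-0.01],[0.02,-0.37,0.95,0,0,-0.01]]'
python3 -m pendant '[[0,0,0.15,0,0,0],[0,0,0.3,0,0,0],[0,0,0.45,0,0,0],[0,0,0.6,0,0,0],[0,0,0.7,0,0,0],[0,0,0.77,0,0,0],[0,0,0.8,0,0,0],[0,0,0.8,0,0,0]]'
```

```text
time_s: 16.15
tool_pos: [0.4372, -0.1971, 0.1684]
tool_rot: [-180.0, -0.0, 91.8]
force: [-0.2, -0.0, -2.2]
grip_width: 0.0262
time_s: 17.15
tool_pos: [0.4373, -0.1971, 0.0897]
tool_rot: [180.0, 0.0, 91.8]
force: [0.1, 0.3, -1.5]
grip_width: 0.026
```

```bash
python3 -m pendant '[[0,0,0.03,0,0,0],[0,0,0.06,0,0,0],[0,0,0.08,0,0,0],[0,0,0.1,0,0,0],[0,0,0.11,0,0,0],[0,0,0.12,0,0,0],[0,0,0.13,0,0,0],[0,0,0.13,0,0,0]]'
python3 - <<'E'
from cell import env,viewer
import cv2
D=viewer.read_camera('side')
cv2.imwrite('pics/d8.png',cv2.resize(D['frame'][130:240,290:430,::-1],(764,600),interpolation=cv2.INTER_CUBIC))
E
```

```text
time_s: 18.15
tool_pos: [0.4372, -0.1971, 0.0766]
tool_rot: [180.0, 0.0, 91.8]
force: [0.4, 0.2, -1.6]
grip_width: 0.0255
```

View pics/d8.png

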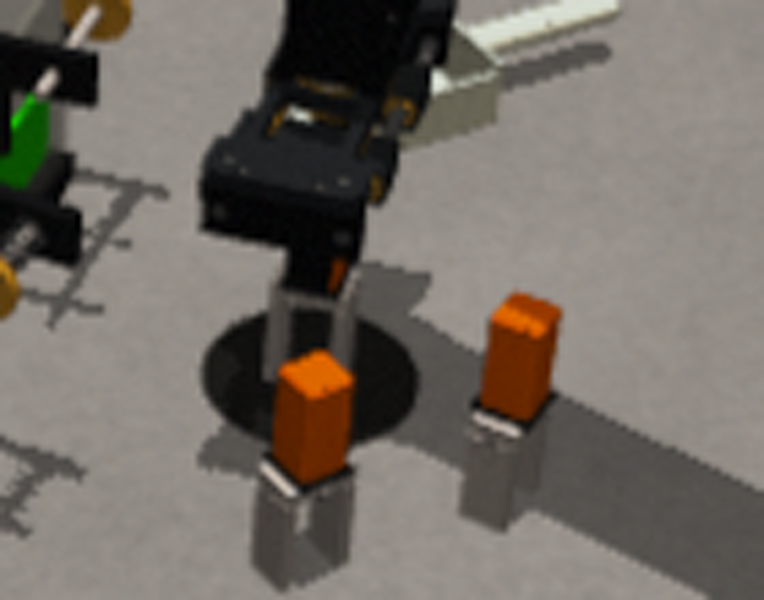

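```bash
python3 -m pendant '[[0,0,0.005,0,0,0],[0,0,0.01,0,0,0],[0,0,0.01,0,0,0],[0,0,0.01,0,0,0],[0,0,0.015,0,0,0],[0,0,0.02,0,0,0],[0,0,0.02,0,0,0],[0,0,0.02,0,0,0]]'
```

```text
time_s: 19.2
tool_pos: [0.4374, -0.1972, 0.0764]
tool_rot: [180.0, 0.0, 91.8]
force: [-3.8, 2.5, 12.6]
grip_width: 0.0262
```

Contact at 12.6 N, so the fork is standing on the mat. Ease back up 1 mm and release.

```bash
python3 -m pendant '[[0,0,-0.01,0,0,0],[0,0,-0.015,0,0,0],[0,0,-0.015,0,0,0],[0,0,-0.015,0,0,0],[0,0,-0.015,0,0,0],[0,0,-0.015,0,0,0],[0,0,-0.015,0,0,0],[0,0,-0.015,0,0,0]]'
python3 -m pendant '[[0,0,0,0,0,0],[0,0,0,0,0,0],[0,0,0,0,0,0],[0,0,0,0,0,0],[0,0,0,0,0,0],[0,0,0,0,0,0],[0,0,0,0,0,0],[0,0,0,0,0,0]]' 87
```

```text
time_s: 20.2
tool_pos: [0.4373, -0.1972, 0.0764]
tool_rot: [180.0, 0.0, 91.8]
force: [-1.3, 1.0, 4.9]
grip_width: 0.0257
time_s: 21.2
tool_pos: [0.4372, -0.1971, 0.0761]
tool_rot: [180.0, 0.0, 91.8]
force: [0.2, 0.1, 0.4]
grip_width: 0.0857
```

```bash
python3 -m pendant '[[0,0,-0.1,0,0,0],[0,0,-0.25,0,0,0],[0,0,-0.4,0,0,0],[0,0,-0.55,0,0,0],[0,0,-0.7,0,0,0],[0,0,-0.85,0,0,0],[0,0,-1,0,0,0],[0,0,-1,0,0,0]]'
python3 -m pendant '[[0,0,-0.1,0,0,0],[0,0,-0.25,0,0,0],[0,0,-0.4,0,0,0],[0,0,-0.55,0,0,0],[0,0,-0.6,0,0,0],[0,0,-0.6,0,0,0],[0,0,-0.6,0,0,0],[0,0,-0.6,0,0,0]]'
python3 - <<'E'
from cell import env,viewer
from h import *
c,o=wristcam(env,viewer); print(o['tool_pos'],o['tool_rot'],o['joint_velocities'])
cv2.imwrite('pics/w9.png',c['frame'][:,:,::-1])
S=viewer.read_camera('scene'); D=viewer.read_camera('side')
cv2.imwrite('pics/s9.png',S['frame'][:,:,::-1])
cv2.imwrite('pics/d9.png',cv2.resize(D['frame'][60:260,170:430,::-1],(780,600),interpolation=cv2.INTER_CUBIC))
E
```

```text
time_s: 22.2
tool_pos: [0.438, -0.1975, 0.1776]
tool_rot: [179.9, 0.1, 91.8]
force: [0.2, 0.2, -0.3]
grip_width: 0.0871
time_s: 23.2
tool_pos: [0.4368, -0.197, 0.2355]
tool_rot: [-179.9, -0.0, 91.8]
force: [0.4, -0.6, -0.6]
grip_width: 0.0871
[ 0.43681586 -0.19699235  0.23548687] [-1.79945683e+02 -2.32191550e-02  9.18029935e+01] [ 0.02893818 -0.02568626  0.01161825 -0.15015166 -0.03135241  0.05223824
  0.01118436]
```

View pics/w9.png

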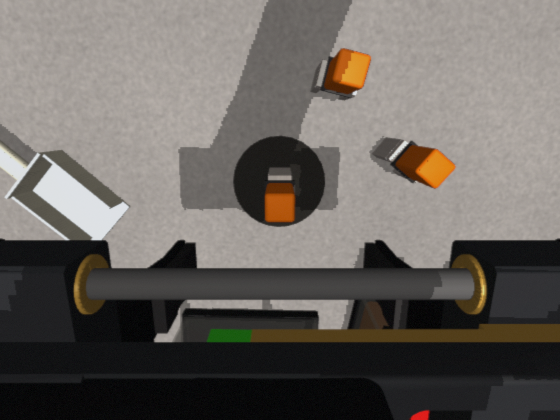

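View pics/s9.png

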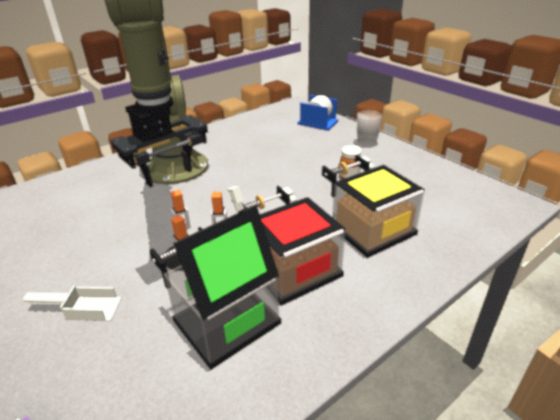

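View pics/d9.png

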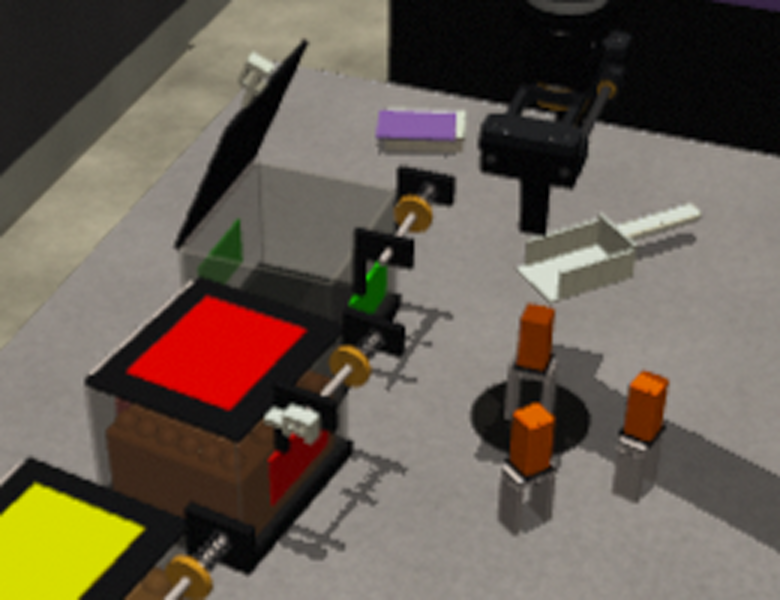

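The fork stands upright in the middle of its mat. The green lid is wide open, its collar is back at rest, and the red and yellow bins are shut. Handing in.

```bash
python3 -c "
from cell import env
print(env.sign_off())"
```

```text
the job is handed in; nothing more can be done
None
```

The green bin is open and the fork is back on its mat. I handed the job in at about 23 s of the 48 s; sign-off gives no verdict.

- **What I did:** I took the orange fork farthest from the base (0.477 m, the only one on the mat). I lowered its prongs over the green bin's bare rod and pressed the collar along -y, at about 5.7 N at the end of the press. The lid sprang open. I eased off, carried the fork back, set it on the mat and let go.
- **Last checks, by camera:** The green lid is wide open and its collar looks back at rest. The yellow and red lids are shut. The fork stands upright in the middle of the mat, released at a TCP about 1.5 mm from where I gripped it, and the gripper is well clear above it.
- **What I couldn't check:** I had no joint or contact readings for the bins. The bar's travel, the lid angles and any touch of the fingers on the green bin are judged only from the pictures and the wrist force.
- **One rough spot:** Setting the fork down pressed it on the mat at about 13 N for a moment. I eased that to about 5 N before opening the gripper.

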